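# Set a stand leg to its length mark and close the cam lever

### The arm

A 6-joint arm with a two-finger parallel gripper is mounted at the origin on a cart in front of the work surface, level with it; the furniture and walls round the work are solid. World frame = base frame: x ahead of the robot, y to its left, z up, the work surface at z = 0. Lengths are in mm, angles in rad, forces in N, time in s.
With the tool pointing down it reaches from about 350 to 775 mm from the base axis. Payload 7.3 kg.
Tool frame: the origin (TCP) lies midway between the tips of the shut fingers; the grasp point (between the pads) lies 19 mm behind it; z points along the fingers, y is the line along which they close (so a half turn about z gives the same grasp; the last joint's range is limited). The gripper opens to 92 mm and grips with 3 to 60 N. Pads are 19 mm wide; open, the fingers measure 130 mm over their backs; the gripper's body (75 mm by 190 mm) begins 47 mm behind the grasp point.
Start: joints at [-1.376, 0.342, 1.524, -0, 1.275, -0.146], TCP at [175.499, -494.818, 226.741] pointing down, gripper open.
Joint ranges: [-2.53, 2.53], [-0.77, 2.02], [0.04, 2.7], [-1, 4.14], [0.28, 2.66], [-3.11, 3.11]. Speed limits (rad/s): [2.57, 2.57, 3.14, 3.14, 3.14, 3.14].

### API

Orientations are given as [roll, pitch, yaw] about the fixed x, y, z axes, in that order (R = Rz(yaw) Ry(pitch) Rx(roll)).
In Python, from plant import bot gives the robot as it stands.
- The arm moves only by the tool jog_arm, never from a script. Its arguments are lists of equal length, an entry for each row: "dp": the shift along the tool's x, y, z in m, a list of three; "twist": the turn about the tool's z in degrees. A call has 1 to 10 rows; each row shifts and turns the commanded pose from where the row before left it, along the tool's axes as they then stand; what a row does not reach is not made up. A row lasts 1/8 s, in which the tool goes at most 62.5 mm and 10.7 degrees, less where a joint would pass 70% of its speed; a pose out of reach is approached as far as the arm can. A call is refused whole if a number of a shift passes 0.0625 or a number of a turn 10.7, either way. A call with a gripper value outside its range is refused whole. "jaw" is the finger opening in m, from 0 to 0.0918, set as the call begins (left out, the last holds). The fingers move at their own pace and stop on an object; the grip force is fixed at half the most. Time passes only in rows, so rows that do not move let the fingers close. It gives the time, the measured TCP pose, the force, the opening and the grip force at its end, in the units of the state.
- bot.get_obs(): the state, without advancing time (a new reading comes with each control period).
- bot.capture(name): name is "scene" or "top" or "wrist"; returns the picture (384x512x3 uint8, blue, green, red); there is no depth.
- bot.camera_params(name): a dict with "fx", "fy", "cx", "cy" (pixels), "R" (3x3) and "t" (3): a world point X has camera coordinates R X + t. Camera axes: x right, y down, z forward; pixel columns grow to the right and rows downward; lengths in mm; the calibration is good to about 2 mm. A picture is of the moment at which its call begins: read the wrist's pose just before it. camera_params takes no time and is no camera call; for the wrist camera it gives the pose at the moment of the call.
- bot.close_job(): hands the job in; it is judged then, once.
Trained networks look in the newest picture that a camera, given by its name, has taken for a name from the list of things; names that differ only in an ending like _2 or _b are one class to them, and where a whole thing is asked for, a point or a joint stands for the part that bears it (a point fixed in the world has none). Each returns a list of dicts, best first, with "confidence" (0 to 1); they miss things now and then, are a little off and sometimes report something else, mostly with a low value. They report only what shows in the picture. A call takes as long as a camera call.
- bot.find_in(camera, label): "bbox" ([centre column, centre row, width, height] in pixels, round what is visible of it).
- bot.masks_of(camera, label): "pixels" (384x512 bool, what is visible of it) and "bbox" ([centre column, centre row, width, height] in pixels, round what is visible of it).
The state is a dict: "time": time; "joint_positions": joint angles; "dq": joint speeds; "tau": joint torques, N m; "tool_pos": TCP position; "tcp_rot": TCP orientation; "contact_force": force on the tool from outside, world axes, zero at the start; "moment": the same for the moment, N m; "grip_width": finger opening in mm; "finger_force": force on a finger pad.
Only numpy, scipy, OpenCV 4.12 (cv2) and the standard library are available. Lean on these libraries where they do the work, as an engineer would, in place of code of your own. Each camera call takes 0.05 s, during which the arm holds its last target. There are 200 camera calls.

### The job

Draw the sprung aluminium stand leg out of its cradle until the white ring on it lies in line with the red pointer, with the red cam lever still open, and hold it there for a moment. Then, without letting the leg slip off the mark, squeeze the lever fully closed against the leg, and finish still holding: fingers squeezing lever and leg together, ring still on the mark. Do not shift the pointer or disturb the other things on the bench.

Things in the scene. Friction and masses are not known exactly. Their poses are not given: they have to be found in the camera images.
- riser: grey bench riser, fixed: a board 345x710x16 (x, y, z) on two end panels; its flat top is 130 above the bench and carries the cradle; mailer bags lie under it. Origin: on the bench top under its centre
- cradle: fixed setting cradle: plywood board 370x120x12 (along its x, y, z), a grey tower 104 high at its -x end with a steel rod along x, a grey U saddle 92 high at x = 92. Origin: on the riser's top under the leg's axis, which lies at y = 0, z = 85; z up; +x = the way the leg draws out, away from the tower
- leg (a joint): how far the leg is drawn out of its home stop, m (0 = home, where it starts; largest 0.09), along cradle +x. The leg is a 20 mm aluminium tube running on the steel rod; a spring pulls it home with about 2.5 N at 0 to 5 N at 0.09, so it runs back if not held. It stands on the mark when leg equals pointer
- pointer (a joint): setting of the red pointer along the cradle's x, m (0 to 0.08; 0.025 to 0.07 at the start), same scale as leg. Fixed by a stiff thumb screw: do not shift it
- lever_angle (a joint): angle of the red cam lever, rad: 0 = closed (lying along the leg), about 0.28 to 0.34 at the start (standing off sideways to cradle +y), stop at 0.36. Friction about 0.16 N m, stays where it is left; about 4 N at the paddle closes it
- leg_ring (a point): centre of the white ring, 3 wide, painted round the leg near its black rubber foot, on the tube's axis 85 above the riser's top, 149 in front (cradle +x) of wing_mid. Site axes as the cradle's
- pointer_tip (a point): tip of the red pointer, a bar 8 wide (along x) that points at the leg from the cradle's +y side at the height of the leg's axis, 3 off the tube. Site axes as the cradle's; on the mark, leg_ring has the same cradle x as this tip
- wing_mid (a point): middle of the rear (-x) face of the leg's black finger wings: an upright cross plate on the leg, 108 long along cradle y (54 to each side), from 48 to 76 (this point: 62) above the riser's top, 8 thick. Two fingers astride the leg can push it to +x with their sides. 85 free behind it to the tower, 36 below it to the board
- squeeze_mid (a point): point on the leg's centre line to squeeze about: 13 behind (-x of) wing_mid, 79 above the riser's top. Here cheek (at -y) and paddle (at +y) are 32 apart over their outer faces with the lever closed; with it open, the lever's outer face stands up to 33 to the +y side of this centre line, within 11 mm of this point along x, and the cheek's 16 to the -y side
- lever_pivot (a point): the lever's upright hinge axis, on the leg, 29 in front (+x) of wing_mid and 13 to the +y side, 90 above the riser's top. The lever runs back (-x) from it over the wings
- cheek: black rubber-faced pad on the leg's -y side (it gives up to 2 mm when pressed, on a stiff spring) behind the wings, outer face at 16 from the centre line, 35 long behind the wings, from 56 to 102 above the riser's top. Origin: on the riser's top, on the centre line in the middle of the wings' thickness (4 mm in front of wing_mid)
- lever: the red cam lever, 60 long behind its pivot, 6 thick (3 to each side of its middle plane), 80 to 102 above the riser's top; its rear part, the paddle (32 to 60 from the pivot), reaches from 64 to 102. Origin: under the pivot on the riser's top, axes turn with the lever; the lever runs along its -x
- flask_navy: bystander, loose: dark teal drink flask, 72 across, 250 high, stands at the left end of the bench; origin: centre of underside
- mug2: bystander, loose: black mug, 88x126x106 with handle, at the left; origin: underside
- tape_roll_tan: bystander, loose: roll of tan packing tape lying flat, 116 across, 48 high, at the right; origin: centre of underside
- handheld_terminal: bystander, loose: black handheld terminal lying face up, 149x72x23, at the right front; origin: centre of underside
- hang_tags: bystander, loose: banded pile of hang tags, 91x56x19, at the left; origin: centre of underside

How it is judged:
By the outcome, as a careful person would: the job done as asked, in the order asked, and still so for the second after the job is handed in, while the arm keeps its last pose, push and grip.
It also fails if it takes over 29 s, if anything falls off the work surface, if the arm or the gripper's body presses on something with over 40 N, if the wrist force passes 120 N, or if a joint passes its speed limit or range.

## Working session

There is one attempt and no reset: what is moved stays moved. The work goes in short steps, Python scripts to look and compute and a tool call to move; the robot and the scene stay as the last step left them, time stands still between calls to the robot, and variables do not carry over. Pictures are saved under pics/ and viewed, at most 10 in all, crops included, and the job is handed in when it is done.

Besides the shell and the picture viewer there is one more tool, called after "Call:" by a JSON object that holds its "op" and its "data", one argument or row to a line. jog_arm: Moves the arm, as the interface text tells. Its arguments: {"type":"object","properties":{"dp":{"type":"array"},"twist":{"type":"array"},"jaw":{"type":"number"}},"required":["dp","twist"]}

```bash
mkdir -p pics; ls; python3 - <<'E'
from plant import bot
import cv2,numpy as np
o=bot.get_obs();print(o)
for c in("scene","top"):
    im=bot.capture(c);cv2.imwrite(f"pics/{c}0.png",im)
    p=bot.camera_params(c);print(c,{k:np.round(v,3).tolist() for k,v in p.items()})
    for l in("leg_ring","pointer_tip","lever","cheek","wing_mid","cradle"):
        r=bot.find_in(c,l);print(l,[(np.round(d["bbox"],1).tolist(),round(d["confidence"],2)) for d in r[:2]])
E
```

```text
pics
{'time': 0.0, 'joint_positions': array([-1.37599936e+00,  3.42738752e-01,  1.52503169e+00, -4.75406966e-06,
        1.27540693e+00, -1.46014875e-01]), 'dq': array([-1.45865483e-03, -4.90804585e-04,  4.88060729e-04, -4.86163384e-04,
       -8.94434920e-05,  3.07240711e-04]), 'tau': array([-5.49730557e-04, -4.31249356e+01, -2.44225127e+01,  7.17373495e-02,
        5.60529158e-02, -1.02998079e-04]), 'tool_pos': array([ 175.41309816, -494.38583836,  226.03153192]), 'tcp_rot': array([-3.14002414e+00, -2.26073373e-04,  3.40813053e-01]), 'contact_force': array([0.19726861, 0.11938695, 0.14518207]), 'moment': array([ 0.02820628,  0.03088128, -0.00618433]), 'finger_force': 0.0, 'grip_width': 91.68100044085408}
scene {'fx': 465.635, 'fy': 465.635, 'cx': 253.275, 'cy': 190.307, 'R': [[-0.255, -0.967, 0.0], [-0.466, 0.123, -0.876], [0.847, -0.224, -0.482]], 't': [211.692, 366.452, 1595.578]}
leg_ring [([266.9, 176.9, 48.4, 17.1], 0.86), ([283.9, 178.9, 16.1, 8.8], 0.45)]
pointer_tip [([283.4, 178.1, 14.9, 5.7], 0.7)]
lever []
cheek []
wing_mid [([265.6, 178.2, 48.8, 19.5], 0.67)]
cradle [([268.3, 187.4, 89.0, 36.5], 0.7)]
top {'fx': 442.848, 'fy': 442.848, 'cx': 251.656, 'cy': 192.189, 'R': [[-0.026, -1.0, 0.001], [-0.988, 0.025, -0.154], [0.154, -0.005, -0.988]], 't': [87.151, 589.556, 1550.419]}
leg_ring [([264.0, 210.1, 68.0, 28.5], 0.56), ([389.9, 185.9, 29.5, 30.5], 0.19)]
pointer_tip []
lever [([287.3, 216.0, 15.6, 9.2], 0.58)]
cheek [([292.6, 206.2, 13.4, 5.7], 0.51)]
wing_mid []
cradle [([269.4, 211.0, 112.1, 50.6], 0.72)]
```

```bash
python3 - <<'E'
import cv2,numpy as np
a=cv2.imread("pics/top0.png")[160:260,195:345];b=cv2.imread("pics/scene0.png")[150:225,205:330]
cv2.imwrite("pics/c.png",np.vstack([cv2.resize(a,(600,400),interpolation=2),cv2.resize(cv2.imread("pics/scene0.png")[150:190,205:325],(600,200),interpolation=2)]))
E
```

```text
(no output)
```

View pics/c.png

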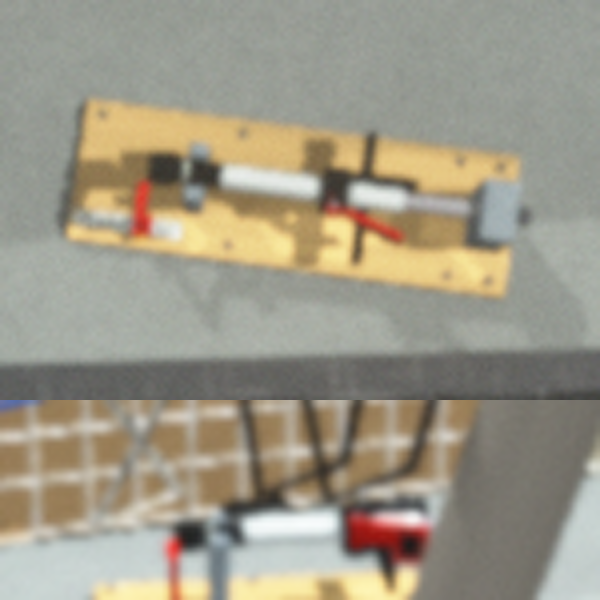

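View pics/scene0.png

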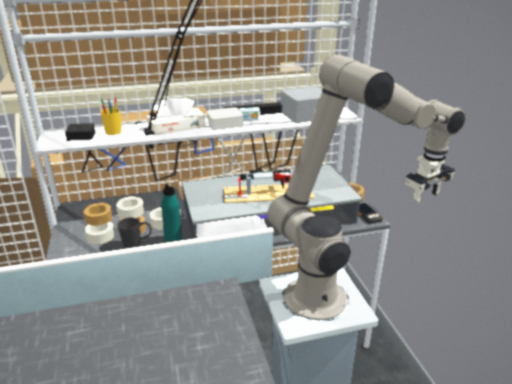

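```bash
cat > h.py <<'E'
import numpy as np
def ray(p,uv,z):
    d=np.array([(uv[0]-p["cx"])/p["fx"],(uv[1]-p["cy"])/p["fy"],1]);R=np.array(p["R"]);c=-R.T@np.array(p["t"]);w=R.T@d
    return (c+w*(z-c[2])/w[2])
def proj(p,X):
    q=np.array(p["R"])@np.array(X)+np.array(p["t"]);return q[0]/q[2]*p["fx"]+p["cx"],q[1]/q[2]*p["fy"]+p["cy"]
E
python3 - <<'E'
from plant import bot
from h import *
p=bot.camera_params("top")
f=lambda u,v,z:ray(p,(u/4+195-.4,v/4+160-.4),z)
c=[f(*q,142) for q in((85,98),(520,155),(505,297),(66,240))]
print(np.round(c,1), np.mean(c,0))
x=(c[0]+c[3]-c[1]-c[2])/2; print(np.hypot(*x[:2]),np.degrees(np.arctan2(x[1],x[0])))
for n,q in dict(wing1=(371,135,206),wing2=(357,262,206),ringish=(186,170,225),ptip=(143,183,219),pbase=(140,232,219),towermid=(498,210,234),saddle=(197,175,222),legL=(222,178,225),legR=(405,197,225),lev=(402,237,232)).items(): print(n,np.round(f(*q),1))
print(bot.camera_params("wrist"))
E
```

```text
[[ 607.5  193.1  142. ]
 [ 549.2 -173.4  142. ]
 [ 430.  -154.7  142. ]
 [ 487.1  210.7  142. ]] [518.45155043  18.93739909 142.        ]
370.461553390772 81.03769702044907
wing1 [559.8 -42.7 206. ]
wing2 [457.3 -27.5 206. ]
ringish [532.6 107.3 225. ]
ptip [523.8 141.9 219. ]
pbase [484.6 145.  219. ]
towermid [ 493.2 -138.   234. ]
saddle [528.7  98.6 222. ]
legL [525.4  78.8 225. ]
legR [506.5 -66.1 225. ]
lev [474.  -61.7 232. ]
{'fx': 270.4876417422788, 'fy': 270.4876417422788, 'cx': 257.3580757369407, 'cy': 193.39053658602586, 'R': array([[ 3.34325540e-01, -9.42457169e-01,  9.58149782e-04],
       [-9.08118495e-01, -3.21872038e-01,  2.67804387e-01],
       [-2.52085763e-01, -9.04039600e-02, -9.63472829e-01]]), 't': array([-525.78467027,  -33.09744989,  389.2093128 ])}
```

Call:
{"op": "jog_arm", "data": {
  "dp": [
    [0,0,-0.017],
    [0,0,-0.017],
    [0,0,-0.017],
    [0,0,-0.017],
    [0,0,-0.017],
    [0,0,-0.017]
  ],
  "twist": [-10.3,-10.3,-10.3,-10.3,-10.3,-10.3]
}}

```text
time: 1.45
tool_pos: [175.5, -494.7, 329.3]
tcp_rot: [3.142, 0.0, 1.425]
contact_force: [-0.7, 0.0, 0.4]
grip_width: 91.6
finger_force: 0.0
```

Call:
{"op": "jog_arm", "data": {
  "dp": [
    [0.055,0.026,0],
    [0.055,0.026,0],
    [0.055,0.026,0],
    [0.055,0.026,0],
    [0.055,0.026,0],
    [0.055,0.026,0],
    [0.055,0.026,0],
    [0.055,0.026,0],
    [0.055,0.026,0],
    [0.055,0.026,0]
  ],
  "twist": [0,0,0,0,0,0,0,0,0,0]
}}

```text
time: 2.7
tool_pos: [516.3, 11.6, 328.9]
tcp_rot: [3.141, 0.0, 1.42]
contact_force: [0.7, 0.2, 0.5]
grip_width: 91.7
finger_force: 0.0
```

Call:
{"op": "jog_arm", "data": {
  "dp": [
    [0,0,0],
    [0,0,0]
  ],
  "twist": [0,0]
}}

```text
time: 2.95
tool_pos: [515.2, 9.6, 328.5]
tcp_rot: [-3.141, 0.001, 1.42]
contact_force: [-0.2, 0.1, -0.6]
grip_width: 92.0
finger_force: 0.0
```

```bash
python3 - <<'E'
from plant import bot
import cv2,json,numpy as np
o=bot.get_obs();print(o["time"],o["tool_pos"],o["tcp_rot"],o["joint_positions"],o["contact_force"])
p=bot.camera_params("wrist");im=bot.capture("wrist");cv2.imwrite("pics/w1.png",im)
json.dump({k:np.array(v).tolist() for k,v in p.items()},open("w1.json","w"))
cv2.imwrite("pics/w1v.png",cv2.resize(im,(800,600),interpolation=2))
for l in("leg_ring","pointer_tip","lever","cheek","wing_mid"):
    r=bot.find_in("wrist",l);print(l,[(np.round(d["bbox"],1).tolist(),round(d["confidence"],2)) for d in r[:2]])
E
```

```text
2.95 [515.20561144   9.61070201 328.46227295] [-3.14091266e+00  5.79934033e-04  1.42017533e+00] [-1.29808155e-01  2.65735146e-01  1.35340299e+00 -5.66299428e-04
  1.52314644e+00  2.08402060e-02] [-0.15589577  0.08408923 -0.59894433]
leg_ring [([260.0, 150.1, 91.3, 205.2], 0.65)]
pointer_tip []
lever [([238.8, 228.2, 14.7, 42.0], 0.81)]
cheek [([272.0, 237.4, 11.6, 22.9], 0.58)]
wing_mid [([260.7, 152.5, 95.2, 204.8], 0.98)]
```

View pics/w1v.png

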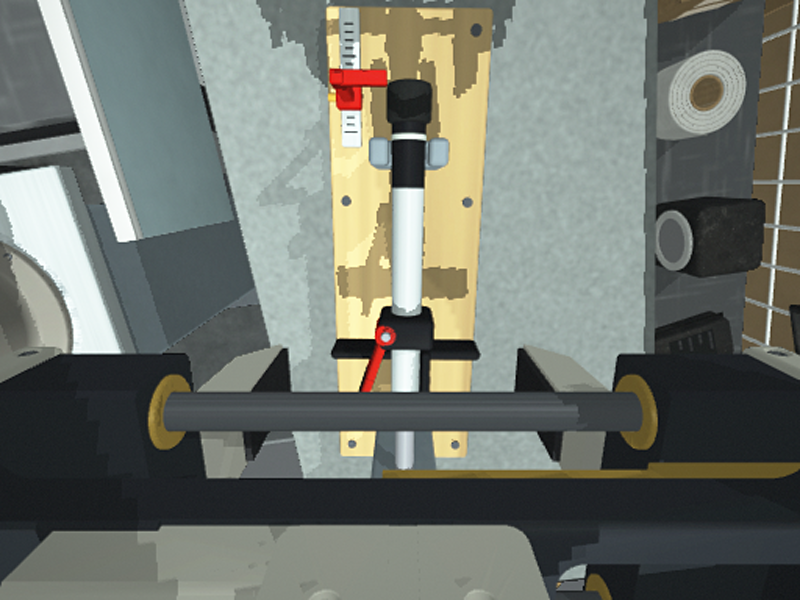

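```bash
python3 - <<'E'
import cv2,json
from h import *
im=cv2.imread("pics/w1.png");p=json.load(open("w1.json"))
cv2.imwrite("pics/c2.png",cv2.resize(im[35:125,205:295],(600,600),interpolation=0))
for c in(256,260,264): print(c,im[76:98,c].mean(1).astype(int))
for c in(225,235,244): print(c,[tuple(map(int,v)) for v in im[40:60,c]])
E
```

```text
256 [ 44  34  29  30  31  33  32  28  47 149 242 238 241  48  25  29  31  32
  32  32  31  30]
260 [ 41  38  42  41  39  40  41  39  62 185 253 251 249  47  34  41  39  41
  41  40  42  39]
264 [ 43  35  40  40  39  39  41  36  61 188 254 252 255  61  35  39  40  39
  38  41  39  39]
225 [(166, 167, 152), (114, 114, 104), (201, 204, 183), (198, 198, 178), (81, 85, 173), (30, 38, 239), (35, 41, 233), (34, 42, 233), (35, 44, 234), (33, 41, 233), (34, 43, 234), (34, 41, 233), (34, 41, 236), (24, 34, 229), (20, 24, 147), (21, 24, 116), (26, 32, 161), (21, 23, 145), (18, 22, 129), (13, 17, 121)]
235 [(147, 214, 231), (149, 216, 233), (150, 217, 233), (149, 216, 232), (83, 119, 193), (29, 32, 218), (34, 42, 234), (37, 44, 234), (41, 45, 234), (35, 41, 234), (32, 40, 234), (32, 42, 234), (34, 42, 237), (27, 35, 232), (17, 21, 135), (56, 85, 131), (153, 225, 240), (148, 215, 234), (148, 214, 233), (145, 211, 231)]
244 [(88, 128, 143), (88, 131, 146), (90, 133, 146), (89, 130, 142), (62, 88, 152), (32, 37, 237), (36, 44, 235), (35, 44, 234), (39, 44, 233), (36, 43, 234), (39, 44, 235), (37, 41, 235), (35, 44, 237), (26, 36, 232), (19, 23, 171), (32, 46, 100), (90, 131, 146), (90, 132, 147), (90, 131, 147), (90, 131, 147)]
```

View pics/c2.png

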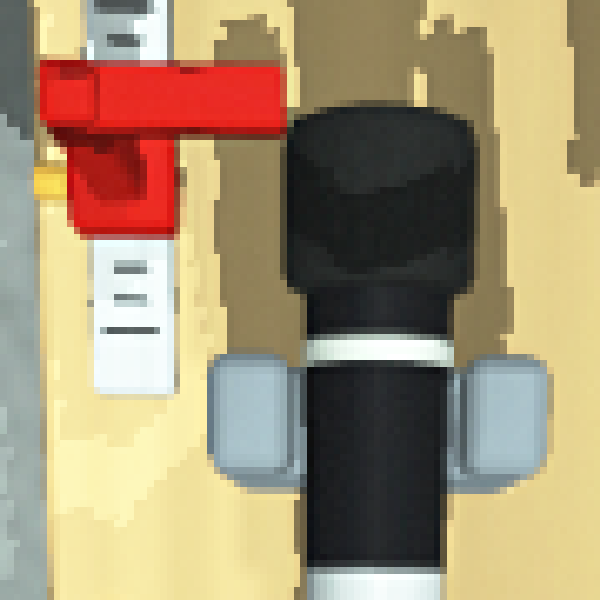

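```bash
python3 - <<'E'
import json
from h import *
p=json.load(open("w1.json"))
a=np.radians(81.4)
def show(n,uv,z):
    w=ray(p,uv,z);print(n,np.round(w,1),"s=%.1f t=%.1f"%(w[0]*np.cos(a)+w[1]*np.sin(a),-w[0]*np.sin(a)+w[1]*np.cos(a)))
for r in(84.7,86.7,88.55): show("ring",(261,r),225)
for z in(215,219):
  for r in(44.3,53.8): show("ptr%d"%z,(244,r),z)
show("tip",(247.7,49),219)
k=1/1.5625
show("wingL",(331*k,341*k),206);show("wingR",(479*k,345*k),206)
show("wingLb",(331*k,358*k),206);show("wingRb",(479*k,360*k),206)
show("legfar",(261,90),225);show("legnear",(404*k,460*k),215);show("legmid",(407*k,250*k),225)
show("levtip",(364*k,391*k),232);show("pivot",(386*k,338*k),232)
for q in((330,12),(490,12),(343,455),(466,455)): show("brd",(q[0]*k,q[1]*k),142)
c=-np.array(p["R"]).T@p["t"];print(c)
E
```

```text
ring [534.1 108.5 225. ] s=187.2 t=-511.8
ring [533.8 106.9 225. ] s=185.5 t=-511.8
ring [533.6 105.3 225. ] s=183.9 t=-511.8
ptr215 [524.2 145.5 215. ] s=222.3 t=-496.5
ptr215 [522.9 137.9 215. ] s=214.5 t=-496.4
ptr219 [524.2 144.6 219. ] s=221.3 t=-496.7
ptr219 [523. 137. 219.] s=213.7 t=-496.6
tip [526.9 140.4 219. ] s=217.6 t=-499.9
wingL [460.8 -17.3 206. ] s=51.8 t=-458.3
wingR [563.9 -36.  206. ] s=48.7 t=-562.9
wingLb [458.3 -30.1 206. ] s=38.8 t=-457.7
wingRb [562.7 -47.5 206. ] s=37.2 t=-563.5
legfar [533.4 104.1 225. ] s=182.7 t=-511.8
legnear [ 498.2 -114.9  215. ] s=-39.1 t=-509.8
legmid [523.6  41.3 225. ] s=119.1 t=-511.5
levtip [481.7 -46.2 232. ] s=26.3 t=-483.2
pivot [502.1 -11.5 232. ] s=63.7 t=-498.2
brd [493.6 204.5 142. ] s=276.0 t=-457.5
brd [605.8 187.5 142. ] s=275.9 t=-570.9
brd [ 434.8 -153.6  142. ] s=-86.9 t=-452.8
brd [ 549.1 -171.   142. ] s=-87.0 t=-568.5
[526.44412551  80.72682766 486.03419579]
```

Call:
{"op": "jog_arm", "data": {
  "dp": [
    [-0.04,0.0015,0],
    [-0.04,0.0015,0],
    [0,0,0.03],
    [0,0,0.03],
    [0,0,0.03],
    [0,0,0]
  ],
  "twist": [0.25,0.25,0,0,0,0],
  "jaw": 0.086
}}

```text
time: 4.0
tool_pos: [504.8, -70.0, 237.2]
tcp_rot: [-3.137, -0.0, 1.41]
contact_force: [-0.0, -0.9, 0.8]
grip_width: 85.8
finger_force: 0.0
```

```bash
python3 - <<'E'
from plant import bot
import cv2,json,numpy as np
o=bot.get_obs();print(o["time"],o["tool_pos"],o["tcp_rot"],o["contact_force"])
im=bot.capture("wrist");cv2.imwrite("pics/w2v.png",cv2.resize(im,(800,600),interpolation=2))
from h import *
p=bot.camera_params("wrist")
T=o["tool_pos"];x=np.array([.158,.987,0])
print(np.array(proj(p,T))*1.5625, np.array(proj(p,[533.8-.158*149,106.9-.987*149,206]))*1.5625)
E
```

```text
4.0 [504.83630474 -70.03611406 237.15631416] [-3.13724686e+00 -4.39604222e-04  1.40966745e+00] [-0.02899372 -0.9404576   0.77637257]
[398.35425201 366.93674936] [400.01889383 277.96788587]
```

View pics/w2v.png

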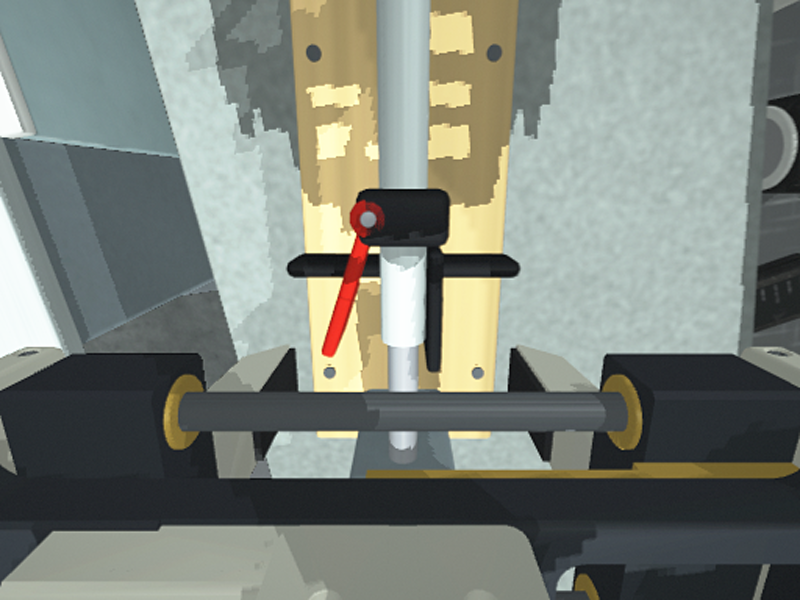

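Call:
{"op": "jog_arm", "data": {
  "dp": [
    [0,0,0.0235],
    [0,0,0.0235],
    [0,0,0],
    [0.008,0.0,0],
    [0.007,0,0],
    [0,0,0]
  ],
  "twist": [0,0,0,0,0,0]
}}

```text
time: 4.8
tool_pos: [509.0, -54.4, 192.5]
tcp_rot: [3.14, 0.0, 1.412]
contact_force: [0.5, 0.6, 0.0]
grip_width: 86.0
finger_force: 0.0
```

Call:
{"op": "jog_arm", "data": {
  "dp": [
    [0.003,0,0],
    [0,0,0]
  ],
  "twist": [0,0]
}}

```text
time: 5.05
tool_pos: [509.1, -51.9, 191.8]
tcp_rot: [3.141, 0.0, 1.411]
contact_force: [0.2, 0.2, -0.3]
grip_width: 85.8
finger_force: 0.0
```

Call:
{"op": "jog_arm", "data": {
  "dp": [
    [0.003,0,0],
    [0,0,0]
  ],
  "twist": [0,0]
}}

```text
time: 5.3
tool_pos: [509.5, -49.4, 191.7]
tcp_rot: [3.142, 0.001, 1.411]
contact_force: [-1.3, -2.3, -0.1]
grip_width: 86.1
finger_force: 1.1
```

Call:
{"op": "jog_arm", "data": {
  "dp": [
    [0.003,0,0],
    [0,0,0]
  ],
  "twist": [0,0]
}}

```text
time: 5.55
tool_pos: [510.1, -46.1, 191.7]
tcp_rot: [3.141, 0.0, 1.411]
contact_force: [-0.1, -2.8, 1.0]
grip_width: 85.8
finger_force: 1.2
```

Call:
{"op": "jog_arm", "data": {
  "dp": [
    [0.007,0,0],
    [0.007,0,0],
    [0.007,0,0],
    [0.006,0,0],
    [0,0,0],
    [0,0,0]
  ],
  "twist": [0,0,0,0,0,0]
}}

```text
time: 6.3
tool_pos: [514.4, -19.4, 191.7]
tcp_rot: [3.141, 0.0, 1.411]
contact_force: [1.2, -2.5, 0.1]
grip_width: 86.0
finger_force: 1.4
```

```bash
python3 - <<'E'
from plant import bot
import cv2,json,numpy as np
from h import *
o=bot.get_obs();print(o["time"],o["tool_pos"],o["tcp_rot"],o["contact_force"])
t=bot.capture("top");s=bot.capture("scene");w=bot.capture("wrist")
cv2.imwrite("pics/t3.png",t);cv2.imwrite("pics/s3.png",s);cv2.imwrite("pics/w3.png",w)
p=bot.camera_params("top");q=bot.camera_params("scene")
for n,X in dict(ring=[533.8,106.9,225],ptr=[525.,140.8,219]).items(): print(n,proj(p,X),proj(q,X))
f=lambda a:cv2.resize(a,(400,300),interpolation=0)
cv2.imwrite("pics/c3.png",np.vstack([np.hstack([f(cv2.imread("pics/top0.png")[187:217,215:255]),f(t[187:217,215:255])]),np.hstack([f(cv2.imread("pics/scene0.png")[165:195,225:265]),f(s[165:195,225:265])])]))
E
```

```text
6.3 [514.37958561 -19.42057118 191.7040877 ] [3.14147973e+00 2.61325406e-05 1.41091847e+00] [ 1.22764451 -2.47390095  0.0935544 ]
ring (np.float64(241.20400271420408), np.float64(201.7115878996456)) (np.float64(246.49019415141808), np.float64(174.19344793074737))
ptr (np.float64(230.69418190182014), np.float64(204.96383682355423)) (np.float64(238.97764181690593), np.float64(177.3997038740994))
```

View pics/c3.png

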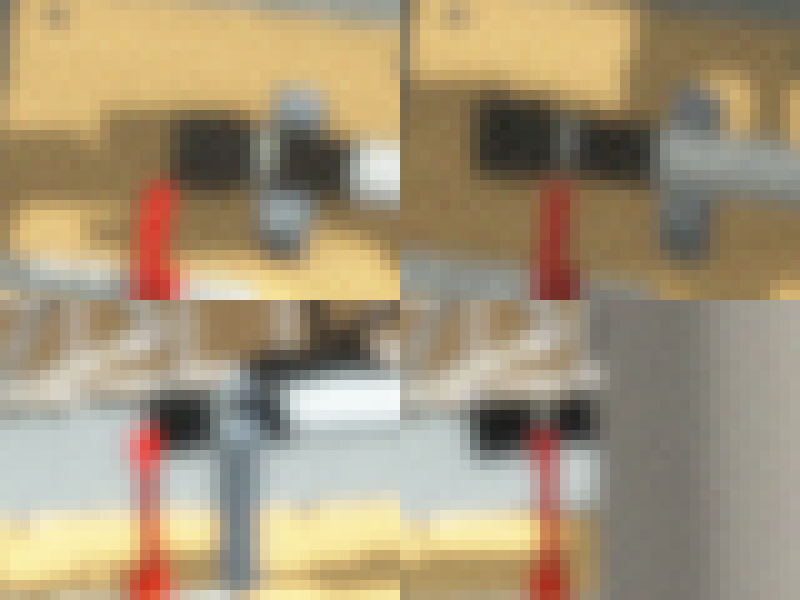

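```bash
python3 - <<'E'
from plant import bot
import cv2
from h import *
t=cv2.imread("pics/t3.png").astype(float);t0=cv2.imread("pics/top0.png").astype(float)
p=bot.camera_params("top")
ex=np.array([.158,.987,0])
def ringcol(im,c0,rows):
    out=[]
    for r in rows:
        g=im[r,c0-3:c0+4].sum(1);g=np.clip(g-np.sort(g)[1],0,None);out.append((g*np.arange(c0-3,c0+4)).sum()/g.sum())
    return np.round(out,2)
print("ring new",ringcol(t,231,range(199,204)))
def red(im,rows):
    out=[]
    for r in rows:
        v=im[r,224:238];w=np.clip(v[:,2]-v[:,0]*.5-v[:,1]*.5-40,0,None);out.append((w*np.arange(224,238)).sum()/w.sum())
    return np.round(out,2)
print("red new",red(t,range(206,212)),"old",red(t0,range(206,212)))
# model: pointer centre line at s: project line
ring=np.array([533.8,106.9,0])
for d in(30,31,32,33):
    b=ring+ex*d; ey=np.array([-.987,.158,0])
    print(d,"ring",np.round(proj(p,b+[0,0,225]),2),[np.round(proj(p,b+ey*k+[0,0,z]),2).tolist() for z in(217,) for k in(13,20,30)])
E
```

```text
ring new [231.73 231.3  231.2  231.17 231.  ]
red new [230.36 230.32 230.12 230.02 229.86 229.72] old [230.05 229.75 229.62 229.64 229.64 229.58]
30 ring [231.88 200.47] [[231.42, 204.8], [231.11, 206.96], [230.68, 210.04]]
31 ring [231.57 200.43] [[231.11, 204.76], [230.8, 206.92], [230.37, 210.0]]
32 ring [231.25 200.39] [[230.8, 204.72], [230.49, 206.88], [230.06, 209.96]]
33 ring [230.94 200.35] [[230.49, 204.68], [230.18, 206.83], [229.75, 209.92]]
```

Call:
{"op": "jog_arm", "data": {
  "dp": [
    [0.0015,0,0],
    [0,0,0],
    [0,0,0],
    [0,0,0],
    [0,0,0],
    [0,0,0],
    [0,0,0],
    [0,0,0]
  ],
  "twist": [0,0,0,0,0,0,0,0]
}}

```text
time: 7.45
tool_pos: [514.6, -18.0, 191.7]
tcp_rot: [3.141, 0.0, 1.411]
contact_force: [1.2, -4.0, -0.7]
grip_width: 86.0
finger_force: 1.9
```

```bash
cat > m.py <<'E'
from plant import bot
import cv2,sys
import numpy as np
o=bot.get_obs();print(o["time"],o["tool_pos"],o["contact_force"],o["grip_width"],o["finger_force"])
ts=[bot.capture("top").astype(float) for _ in range(4)];t=np.mean(ts,0);cv2.imwrite(f"pics/t{sys.argv[1]}.png",t)
s=np.mean([bot.capture("scene").astype(float) for _ in range(2)],0);cv2.imwrite(f"pics/s{sys.argv[1]}.png",s)
x=np.arange(224,238)
for r in range(198,213):
    v=t[r,224:238];w=np.clip(v[:,2]-v[:,0]*.5-v[:,1]*.5-40,0,None)
    g=t[r,228:235].sum(1);g=np.clip(g-np.sort(g)[1],0,None)
    print(r,"ring %.2f"%((g*np.arange(228,235)).sum()/g.sum()) if r<204 else "red %.2f"%((w*x).sum()/(w.sum()+1e-9)))
E
python3 m.py 4
```

```text
7.45 [514.60437277 -18.0343885  191.71269951] [ 1.15609288 -4.02745458 -0.72036627] 85.9843571077266 1.8634387850761414
198 ring 232.08
199 ring 231.53
200 ring 230.99
201 ring 230.79
202 ring 230.55
203 ring 230.28
204 red 0.00
205 red 230.42
206 red 230.33
207 red 230.20
208 red 230.09
209 red 229.91
210 red 229.97
211 red 230.04
212 red 230.01[ WARN:0@5.762] global loadsave.cpp:1063 imwrite_ Unsupported depth image for selected encoder is fallbacked to CV_8U.
```

Call:
{"op": "jog_arm", "data": {
  "dp": [
    [0,0,0],
    [0,0,0],
    [0,0,0]
  ],
  "twist": [0,0,0],
  "jaw": 0.05
}}

```text
time: 8.12
tool_pos: [513.6, -17.8, 191.5]
tcp_rot: [-3.139, 0.0, 1.411]
contact_force: [-3.2, -4.0, 0.5]
grip_width: 60.9
finger_force: 2.9
```

Call:
{"op": "jog_arm", "data": {
  "dp": [
    [0,0,0],
    [0,0,0],
    [0,0,0],
    [0,0,0],
    [0,0,0],
    [0,0,0]
  ],
  "twist": [0,0,0,0,0,0],
  "jaw": 0.0
}}

```text
time: 8.88
tool_pos: [512.3, -17.5, 191.3]
tcp_rot: [-3.136, 0.0, 1.411]
contact_force: [-11.8, -1.6, 3.5]
grip_width: 28.5
finger_force: 30.0
```

```bash
python3 m.py 5 2>/dev/null; python3 - <<'E'
from plant import bot
import cv2,numpy as np
w=bot.capture("wrist");f=lambda a:cv2.resize(a,(400,300),interpolation=0)
t=cv2.imread("pics/t5.png");s=cv2.imread("pics/s5.png")
cv2.imwrite("pics/c5.png",np.vstack([np.hstack([f(t[187:217,215:255]),f(s[165:195,225:265])]),np.hstack([cv2.resize(w[60:300,100:420],(400,300)),f(t[180:240,230:310])])]))
E
```

```text
8.875 [512.26673279 -17.49566307 191.33188214] [-11.83119738  -1.62527689   3.54083075] 28.46982016808973 30.029485303675756
198 ring 232.26
199 ring 231.53
200 ring 230.87
201 ring 230.69
202 ring 230.43
203 ring 230.15
204 red 0.00
205 red 230.39
206 red 230.27
207 red 230.26
208 red 230.09
209 red 229.94
210 red 229.95
211 red 229.99
212 red 230.08
```

View pics/c5.png

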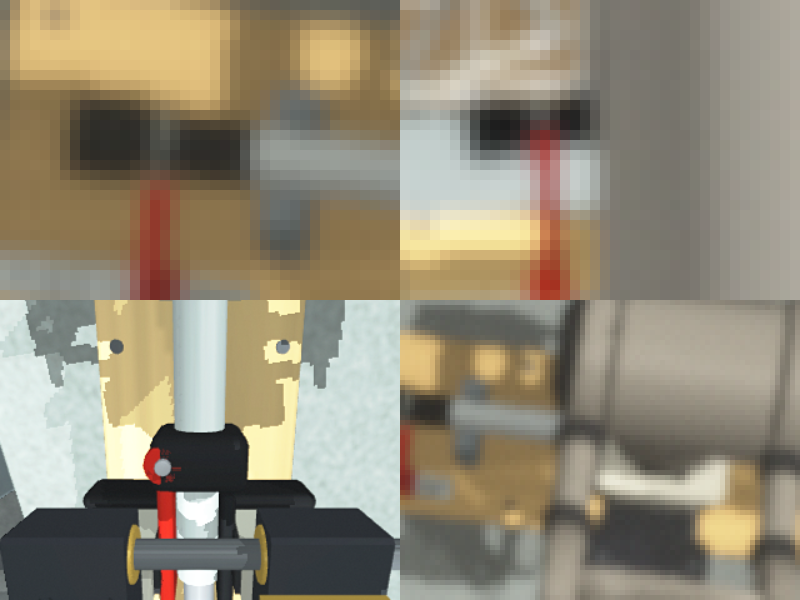

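```bash
python3 -c "
from plant import bot
print(bot.close_job())"
```

```text
the job is handed in; nothing more can be done
None
```

I drew the leg out and held it on the mark for over a second with the lever open. I then squeezed the lever closed and handed the job in at about 9 s with the gripper still holding at 30 N; the cameras put the ring within about 1 mm of the pointer.

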